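Hold back the keeper arm of the empty kitchen-roll stand

TASK

One of the two kitchen-roll stands has run out: only the bare cardboard core is left on its post. Swing that stand's spring-loaded keeper arm round by its upright finger peg until it is against its stop, so that the core could be lifted off, and finish still holding it there against the spring (the program ends while holding; do not let go). Leave the full roll's keeper arm closed, leave core and roll standing on their posts, and do not disturb the two mills and the soap bottle.

Things in the scene. Friction and masses are not known exactly. Their poses are not given: they have to be found in the camera images.
- stand_1: steel kitchen-roll stand on the robot's left, +y side, fixed; both alike. Origin: on the worktop under the roll post, z up, x from post to side column. Foot disc 150 mm wide, 12 thick, with a 36 mm wide tab to x = 110; post 24 mm across, top at 220; column 16 mm across at x = 85, black pivot body 32 mm across on it up to 224. The bare core or the full roll is on its post
- pivot_1 (a point): the vertical hinge axis of stand 1's keeper arm, at x = 85 mm, y = 0 of the stand, 225 mm above the worktop; axes as the stand's
- peg_1 (a point): point on the axis of the upright black finger peg at the free end of stand 1's keeper arm, 115 mm from the hinge axis, 255 mm above the worktop. Peg 16 mm across, from 234 to 275 mm up, standing free on the arm's round end (22 mm across, top at 234); the arm is a level steel bar 16 mm wide, 226 to 234 mm up. Its axes turn with the arm
- keeper_1 (a joint): angle of stand 1's keeper arm about the vertical hinge axis, rad: 0 = closed, over the post, pointing along the stand's -x; grows clockwise seen from above (the peg first moves to the stand's +y); 1.40 = firm stop, clear of the roll. A spring returns it to 0; at the peg it pushes back 2 N when closed, 5 N at the stop
- stand_2: steel kitchen-roll stand on the robot's right, -y side, fixed; both alike. Origin: on the worktop under the roll post, z up, x from post to side column. Foot disc 150 mm wide, 12 thick, with a 36 mm wide tab to x = 110; post 24 mm across, top at 220; column 16 mm across at x = 85, black pivot body 32 mm across on it up to 224. The bare core or the full roll is on its post
- pivot_2 (a point): the vertical hinge axis of stand 2's keeper arm, at x = 85 mm, y = 0 of the stand, 225 mm above the worktop; axes as the stand's
- peg_2 (a point): point on the axis of the upright black finger peg at the free end of stand 2's keeper arm, 115 mm from the hinge axis, 255 mm above the worktop. Peg 16 mm across, from 234 to 275 mm up, standing free on the arm's round end (22 mm across, top at 234); the arm is a level steel bar 16 mm wide, 226 to 234 mm up. Its axes turn with the arm
- keeper_2 (a joint): angle of stand 2's keeper arm about the vertical hinge axis, rad: 0 = closed, over the post, pointing along the stand's -x; grows clockwise seen from above (the peg first moves to the stand's +y); 1.40 = firm stop, clear of the roll. A spring returns it to 0; at the peg it pushes back 2 N when closed, 5 N at the stop
- core: bare brown cardboard core, loose, standing on the post of one of the two stands: tube 48 mm outside, 40 mm inside, 200 mm tall. Origin: centre of its lower end, 12 mm above the worktop, z up along the tube
- roll: full white kitchen roll, loose, standing on the post of the other stand: 116 mm outside, 200 mm tall, 40 mm bore. Origin: centre of its lower end, z up along the roll
- salt_mill: bystander: plain white salt mill with a steel cap, loose, 50 mm across, 130 mm tall; origin at the centre of its underside
- pepper_mill: bystander: plain black pepper mill with a steel cap, loose, 50 mm across, 130 mm tall; origin at the centre of its underside
- soap: bystander: amber soap bottle, loose, 60 mm across, 170 mm tall; origin at the centre of its underside
Mind the look-alikes: they are no part of the job. Leave any purple look-alike of the core alone.

How it is judged:
By the outcome, as a careful person would: the job done as asked, in the order asked, and still so for the second after the job is handed in, while the arm keeps its last pose, push and grip.
It also fails if it takes over 32 s, if anything falls off the work surface, if the arm or the gripper's body presses on something with over 40 N, if the wrist force passes 120 N, or if a joint passes its speed limit or range.

ROBOT

A 6-joint arm with a two-finger parallel gripper is mounted at the origin on the work surface. World frame = base frame: x ahead of the robot, y to its left, z up, the work surface at z = 0. Lengths are in mm, angles in degrees, forces in N, time in s.
With the tool pointing down it reaches from about 350 to 850 mm from the base axis. Payload 8.1 kg.
Tool frame: the origin (TCP) lies at the centre of the arm's flange, where the gripper is bolted on; the fingertips stand 173 mm ahead of it and the grasp point (between the pads) lies 155 mm ahead of it; z points along the fingers, y is the line along which they close (so a half turn about z gives the same grasp; the last joint's range is limited). The gripper opens to 85 mm and grips with 20 to 120 N. Pads are 22 mm wide; open, the fingers measure 114 mm over their backs; the gripper's body (76 mm by 85 mm) begins 54 mm behind the grasp point. The pads swing forward as they close: fully open they stand 13 mm farther back than shut.
Start: joints at [-73.19, 7.471, 85.268, -0, 87.261, -4.893], TCP at [221.904, -557.463, 404.692] pointing down, gripper open.
Joint ranges: [-169.43, 169.43], [-51.17, 129.36], [1.28, 143.12], [-76.62, 256.62], [0, 156.53], [-152.29, 152.29]. Speed limits (degrees/s): [136.94, 136.94, 159.86, 180, 180, 180].

INTERFACE

Orientations are given as [roll, pitch, yaw] about the fixed x, y, z axes, in that order (R = Rz(yaw) Ry(pitch) Rx(roll)).
In Python, from bench import * gives the robot as it stands.
- The arm moves only by the shell command python3 -m jog 'ROWS' [FORCE]. ROWS is text: rows parted by semicolons, each of 7 numbers parted by spaces: the shift along the tool's x, y, z scaled (see below), then the turn, a rotation vector about the tool's x, y, z scaled (see below), then the closure, from -1 (fully open) to 1 (shut). In form: tx ty tz wx wy wz hand; .... A call has 1 to 5 rows; each row shifts and turns the commanded pose from where the row before left it, along the tool's axes as they then stand; what a row does not reach is not made up. The controller multiplies each number of a shift by 0.1 m and each number of a turn by 60 degrees. A row lasts 1/8 s, in which the tool goes at most 62.5 mm and 10.7 degrees, less where a joint would pass 70% of its speed; a pose out of reach is approached as far as the arm can. A call with a number of a shift or a turn outside -1 to 1 is refused whole. A call with a gripper value outside its range is refused whole. The fingers move at their own pace and stop on an object; FORCE is the grip in N (left out, the last holds). Time passes only in rows, so rows that do not move let the fingers close. It gives the time, the measured TCP pose, the force, the opening and the grip force at its end, in the units of the state.
- sense(): the state, without advancing time (a new reading comes with each control period).
- snapshot(name): name is "scene" or "top"; returns a dict with "img" (480x640x3 uint8, red, green, blue), "fx", "fy", "cx", "cy" (pixels), "dist" ([k1, k2, p1, p2, k3] as OpenCV has them; the pictures are not rectified), "extrinsics" (4x4, takes a point from camera to world coordinates). Camera axes: x right, y down, z forward; pixel columns grow to the right and rows downward; lengths in mm; the calibration is good to about 2 mm. A picture is of the moment at which its call begins. There is no depth.
- hand_in(): hands the job in; it is judged then, once.
The state is a dict: "time": time; "joint_pos": joint angles; "qd": joint speeds; "joint_efforts": joint torques, N m; "tool_pos": TCP position; "tcp_rot": TCP orientation; "ft_force": force on the tool from outside, world axes, zero at the start; "wrist_torque": the same for the moment, N m; "finger_gap": finger opening in mm; "grip_force": force on a finger pad.
Only numpy, scipy, OpenCV 4.12 (cv2) and the standard library are available. Lean on these libraries where they do the work, as an engineer would, in place of code of your own. Each camera call takes 0.05 s, during which the arm holds its last target. There are 200 camera calls.

## Working session

There is one attempt and no reset: what is moved stays moved. The work goes in short steps, Python scripts to look and compute and a shell command to move; the robot and the scene stay as the last step left them, time stands still between calls to the robot, and variables do not carry over. Pictures are saved under pics/ and viewed, at most 10 in all, crops included, and the job is handed in when it is done.

```bash
mkdir -p pics
python3 - <<'E'
from bench import *
import cv2,numpy as np
for n in("scene","top"):
    s=snapshot(n); cv2.imwrite(f"pics/{n}0.png",s["img"][:,:,::-1]); print(n,s["fx"],s["fy"],s["cx"],s["cy"],s["dist"],np.round(s["extrinsics"],3).tolist())
print(sense())
E
```

```text
scene 520.5265327578096 520.5265327578096 320.08292058271525 239.01899313868887 [0.04394168 0.         0.         0.         0.        ] [[0.007, 0.866, -0.5, 1097.601], [1.0, -0.003, 0.01, 5.099], [0.007, -0.5, -0.866, 1119.073], [0.0, 0.0, 0.0, 1.0]]
top 449.9548564967873 449.9548564967873 317.1763089921513 232.80717473369427 [-0.09183296  0.          0.          0.          0.        ] [[-0.025, -0.99, 0.138, 415.452], [-1.0, 0.026, 0.006, 7.534], [-0.01, -0.137, -0.99, 1146.495], [0.0, 0.0, 0.0, 1.0]]
{'time': 0.1, 'joint_pos': array([-7.31901194e+01,  7.51121039e+00,  8.53230929e+01, -9.87674980e-05,
        8.72612986e+01, -4.89420555e+00]), 'qd': array([ 0.04529881, -0.07462772, -0.06014521,  0.00725032, -0.02316099,
        0.03119936]), 'joint_efforts': array([ 7.82983316e-04, -5.70951712e+01, -5.01940978e+01, -1.47705123e-04,
        8.09996476e-03, -5.04625223e-05]), 'tool_pos': array([ 221.83782749, -557.26377721,  403.74410073]), 'tcp_rot': array([-1.79904738e+02, -8.05809574e-03,  2.17040843e+01]), 'ft_force': array([ 0.43095295, -0.2690473 , -0.67231271]), 'wrist_torque': array([-0.04773321,  0.01651691,  0.02479234]), 'grip_force': 0.0, 'finger_gap': 85.20364699187229}
```

View pics/scene0.png

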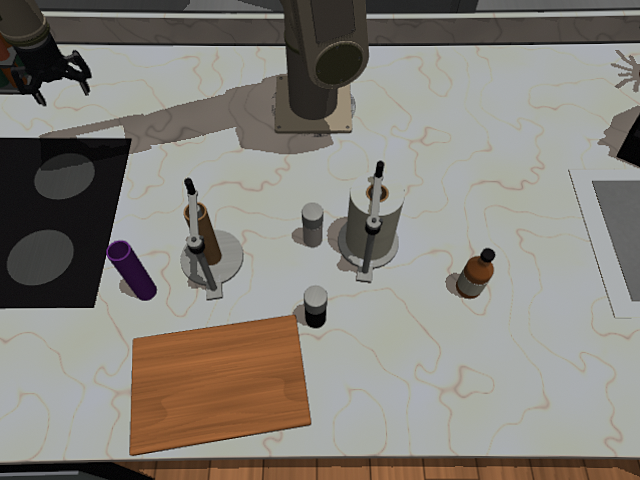

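View pics/top0.png

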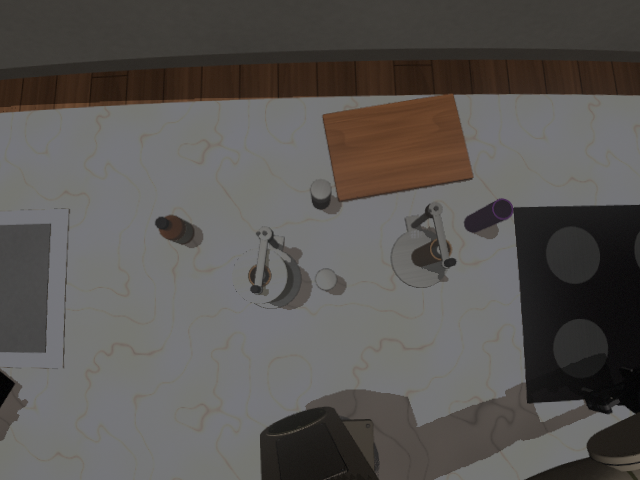

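The core is on stand 2: scene peg is near (188,184) and its hinge near (195,243); in the top view they are near (450,262) and (435,209). The full roll is on stand 1, the salt mill near top (326,279), the pepper mill near (320,193), and the purple tube near (490,213).

```bash
cat > h.py <<'E'
from bench import *
import cv2,numpy as np
def K(s): return np.array([[s["fx"],0,s["cx"]],[0,s["fy"],s["cy"]],[0,0,1]])
def ray(s,uv):
    p=cv2.undistortPoints(np.array([[uv]],float),K(s),np.array(s["dist"]))[0,0]
    E=np.array(s["extrinsics"]); return E[:3,3],E[:3,:3]@np.r_[p,1]
def plane(s,uv,z):
    o,d=ray(s,uv); return o+d*(z-o[2])/d[2]
def proj(s,P):
    E=np.linalg.inv(np.array(s["extrinsics"])); r=cv2.Rodrigues(E[:3,:3])[0]
    return cv2.projectPoints(np.array(P,float).reshape(-1,1,3),r,E[:3,3],K(s),np.array(s["dist"]))[0][:,0]
def tri(sa,a,sb,b):
    o1,d1=ray(sa,a);o2,d2=ray(sb,b)
    t=np.linalg.lstsq(np.c_[d1,-d2],o2-o1,rcond=None)[0]
    p,q=o1+t[0]*d1,o2+t[1]*d2; return (p+q)/2,np.linalg.norm(p-q)
E
python3 - <<'E'
from h import *
S=snapshot("scene");T=snapshot("top")
a=cv2.resize(S["img"][150:310,90:250],(600,600),interpolation=cv2.INTER_CUBIC)
b=cv2.resize(T["img"][190:300,390:520],(709,600),interpolation=cv2.INTER_CUBIC)
b=cv2.convertScaleAbs(b,alpha=1.7)
cv2.imwrite("pics/sc.png",a[:,:,::-1]);cv2.imwrite("pics/tc.png",b[:,:,::-1])
print("peg",plane(S,(188,182),275),plane(T,(450,262),270),tri(S,(190,188),T,(450,262)))
print("hinge",plane(S,(195,243),236),plane(T,(435,209),236),tri(S,(195,243),T,(435,209)))
for n,uv,z in(("salt",(326,273),130),("pepper",(320,187),130),("purple",(502,209),200),("core",(439,247),212),("foot",(418,258),12)):print(n,plane(T,uv,z))
E
```

```text
peg [ 478.38598828 -247.20637344  275.        ] [ 472.77636859 -245.88754433  270.        ] (array([ 474.11767475, -250.55766712,  249.04184051]), np.float64(2.669714022049304))
hinge [ 595.74077048 -228.14604191  236.        ] [ 585.35297716 -231.47221571  236.        ] (array([ 587.80485975, -233.38098466,  222.4363197 ]), np.float64(3.1951870599630796))
salt [464.79297401  -3.79045448 130.        ]
pepper [663.64311774   4.66576677 130.        ]
purple [ 588.67710651 -388.14796427  200.        ]
core [ 508.6873032  -241.27929984  212.        ]
foot [ 502.11908924 -239.14975102   12.        ]
```

View pics/sc.png

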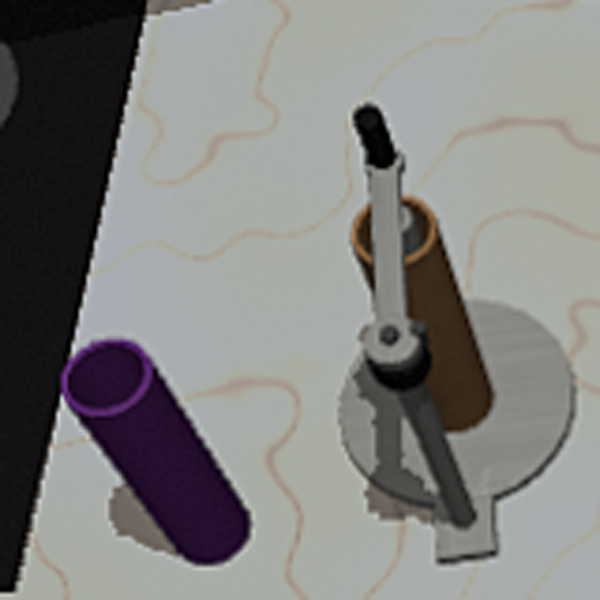

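View pics/tc.png

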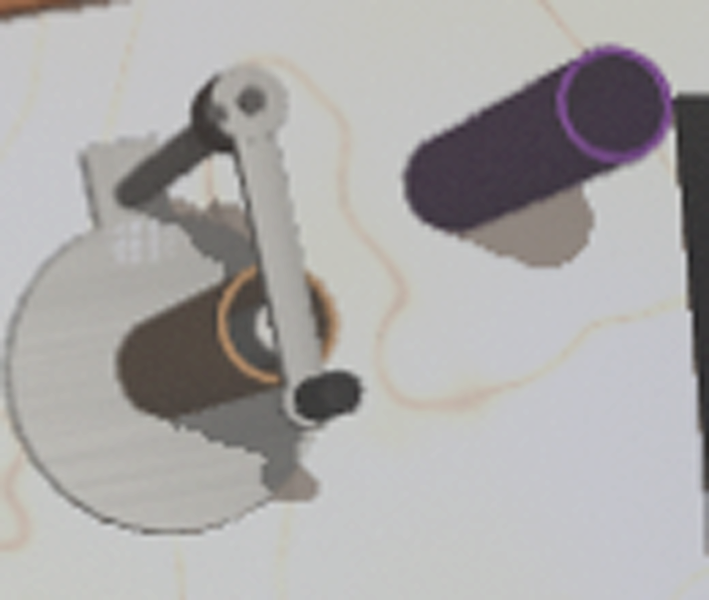

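```bash
python3 - <<'E'
from h import *
S=snapshot("scene");T=snapshot("top")
print("peg top",tri(S,(187.9,180.2),T,(453.3,261.5)),plane(S,(187.9,180.2),275),plane(T,(453.3,261.5),275))
print("peg base",tri(S,(192,193.5),T,(447.2,263.3)),plane(T,(447.2,263.3),234))
h,e=tri(S,(193.7,240.1),T,(436,208.2));print("hinge",h,e,plane(S,(193.7,240.1),240),plane(T,(436,208.2),240))
print(np.round(sense()["tool_pos"],1),np.round(sense()["tcp_rot"],1))
E
python3 -m jog '-0.1 0.1 -0.5 0 0 0 -1'
```

```text
peg top (array([ 473.23966667, -249.64386539,  274.42655261]), np.float64(2.9723590586030646)) [ 473.97046194 -247.9204692   275.        ] [ 473.23514008 -251.02393047  275.        ]
peg base (array([ 472.99987165, -250.82902604,  227.9704086 ]), np.float64(2.352655974126046)) [ 472.64678631 -250.34738747  234.        ]
hinge [ 587.45693785 -233.27935746  233.18739408] 2.1912694525311824 [ 591.53672945 -230.32067404  240.        ] [ 586.23048407 -232.60803214  240.        ]
[ 221.9 -557.4  404.3] [-180.    -0.    21.7]
time: 0.42
tool_pos: [216.3, -568.9, 448.9]
tcp_rot: [-179.3, -0.1, 21.7]
ft_force: [0.1, -0.7, 0.4]
finger_gap: 85.6
grip_force: 0.0
```

```bash
python3 -m jog '0.51 -0.29 0 0 0 0 -1;0.51 -0.29 0 0 0 0 -1;0.51 -0.29 0 0 0 0 -1;0.51 -0.29 0 0 0 0 -1;0.51 -0.29 0 0 0 0 -1'; python3 -m jog '0.51 -0.29 0 0 0 0 -1;0.51 -0.29 0 0 0 0 -1;0 0 0 0 0 0.11 -1;0 0 0 0 0 0.11 -1;0 0 0 0 0 0 -1'
python3 - <<'E'
from h import *
S=snapshot("scene");T=snapshot("top")
a=cv2.resize(S["img"][100:260,110:270],(400,400),interpolation=cv2.INTER_CUBIC)
b=cv2.resize(T["img"][180:340,370:530],(400,400),interpolation=cv2.INTER_CUBIC)
cv2.imwrite("pics/c2.png",cv2.convertScaleAbs(np.hstack([a,b]),alpha=1.6)[:,:,::-1])
E
```

```text
time: 1.05
tool_pos: [400.4, -339.8, 454.8]
tcp_rot: [180.0, -0.0, 21.7]
ft_force: [0.6, -0.5, 1.5]
finger_gap: 85.2
grip_force: 0.0
time: 1.68
tool_pos: [473.0, -249.6, 454.7]
tcp_rot: [-180.0, 0.0, 8.6]
ft_force: [0.1, 0.4, 0.1]
finger_gap: 85.4
grip_force: 0.0
```

View pics/c2.png

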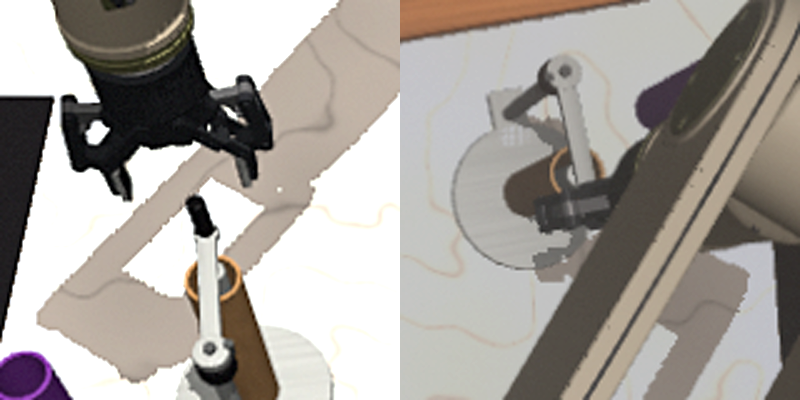

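The open fingers straddle the peg (left-view peg tip at (197,205), fingers at (125,190) and (250,175)). I'll lower and grip.

```bash
python3 -m jog '0 0 0.2 0 0 0 -1;0 0 0.21 0 0 0 -1;0 0 0 0 0 0 0;0 0 0 0 0 0 1;0 0 0 0 0 0 1' 35;python3 -m jog '0 0 0 0 0 0 1;0 0 0 0 0 0 1;0 0 0 0 0 0 1;0 0 0 0 0 0 1'
python3 - <<'E'
from h import *
S=snapshot("scene")
a=cv2.resize(S["img"][120:250,120:270],(692,600),interpolation=cv2.INTER_CUBIC)
cv2.imwrite("pics/c3.png",cv2.convertScaleAbs(a,alpha=1.4)[:,:,::-1])
E
```

```text
time: 2.4
tool_pos: [473.1, -250.0, 414.6]
tcp_rot: [179.9, -0.1, 8.5]
ft_force: [-0.2, 0.6, -0.8]
finger_gap: 32.3
grip_force: 0.0
time: 2.9
tool_pos: [473.0, -249.3, 414.7]
tcp_rot: [-180.0, -0.0, 8.5]
ft_force: [-3.3, 4.9, 3.5]
finger_gap: 15.1
grip_force: 34.0
```

View pics/c3.png

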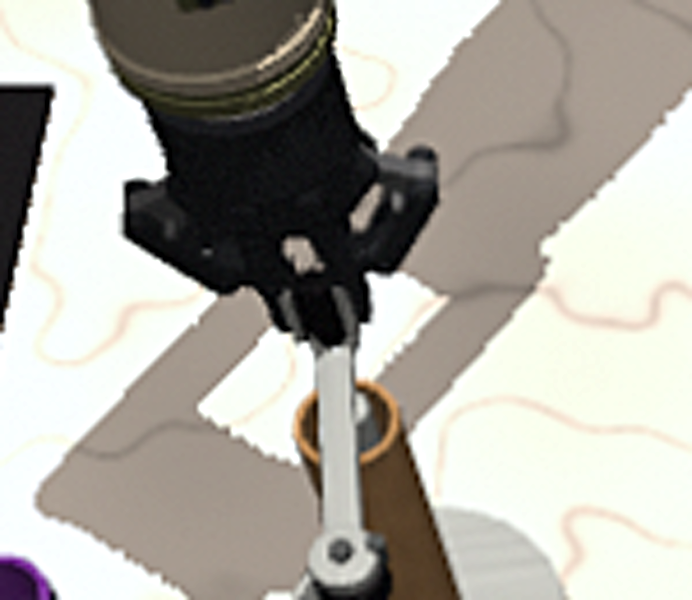

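The peg sits between the pads (crop (325,310)); gap 15 mm confirms the grip. I'll follow the arc in 4° steps.

```bash
for i in 1 2; do :; done; python3 -m jog '0.003 -0.08 0 0 0 0.067 1;0.003 -0.08 0 0 0 0.067 1;0.003 -0.08 0 0 0 0.067 1;0.003 -0.08 0 0 0 0.067 1;0.003 -0.08 0 0 0 0.067 1'; python3 -m jog '0.003 -0.08 0 0 0 0.067 1;0.003 -0.08 0 0 0 0.067 1;0.003 -0.08 0 0 0 0.067 1;0.003 -0.08 0 0 0 0.067 1;0.003 -0.08 0 0 0 0.067 1'
```

```text
time: 3.58
tool_pos: [473.8, -210.0, 414.7]
tcp_rot: [179.9, -0.0, -11.7]
ft_force: [-4.9, -0.8, 3.3]
finger_gap: 15.1
grip_force: 34.2
time: 4.2
tool_pos: [488.3, -172.6, 414.7]
tcp_rot: [180.0, 0.1, -31.8]
ft_force: [-8.2, 3.0, 6.5]
finger_gap: 15.0
grip_force: 34.4
```

```bash
python3 -m jog '0.003 -0.08 0 0 0 0.067 1;0.003 -0.08 0 0 0 0.067 1;0.003 -0.08 0 0 0 0.067 1;0.003 -0.08 0 0 0 0.067 1;0.003 -0.08 0 0 0 0.067 1'; python3 -m jog '0.003 -0.08 0 0 0 0.067 1;0.003 -0.08 0 0 0 0.067 1;0.003 -0.08 0 0 0 0.067 1;0 0 0 0 0 0 1';python3 -c "
from h import *
s=sense();print(s['joint_pos'].round(1))
p=s['tool_pos'];print(p,(188.4-np.degrees(np.arctan2(p[1]+233,p[0]-587.5))),np.hypot(p[1]+233,p[0]-587.5))"
```

```text
time: 4.82
tool_pos: [514.9, -142.2, 414.6]
tcp_rot: [180.0, 0.2, -51.9]
ft_force: [-11.4, 7.1, 7.8]
finger_gap: 15.0
grip_force: 34.7
time: 5.32
tool_pos: [535.6, -129.0, 414.7]
tcp_rot: [180.0, 0.2, -63.8]
ft_force: [-8.7, 9.8, 7.7]
finger_gap: 14.9
grip_force: 34.7
[-1.890e+01 -3.000e-01  9.230e+01  1.000e-01  8.810e+01  1.349e+02]
[ 535.55517889 -128.97564172  414.65223814] 71.86463671922297 116.27266039372098
```

```bash
python3 -m jog '-0.003 -0.08 0 0 0 0.067 1;-0.003 -0.04 0 0 0 0.033 1;0 0 0 0 0 0 1'; python3 -m jog '0 -0.02 0 0 0 0.016 1;0 0 0 0 0 0 1';  python3 -m jog '0 -0.02 0 0 0 0.016 1;0 0 0 0 0 0 1'
```

```text
time: 5.7
tool_pos: [546.3, -123.9, 414.6]
tcp_rot: [180.0, 0.1, -69.8]
ft_force: [-7.8, 6.0, 6.6]
finger_gap: 15.2
grip_force: 34.5
time: 5.95
tool_pos: [548.0, -123.3, 414.6]
tcp_rot: [180.0, 0.1, -70.8]
ft_force: [-6.6, 6.9, 5.6]
finger_gap: 15.2
grip_force: 34.5
time: 6.2
tool_pos: [549.9, -122.6, 414.7]
tcp_rot: [180.0, 0.1, -71.7]
ft_force: [-7.1, 7.1, 6.1]
finger_gap: 14.6
grip_force: 34.5
```

```bash
python3 -m jog '0 -0.02 0 0 0 0 1;0 0 0 0 0 0 1'; python3 -m jog '0 -0.02 0 0 0 0 1;0 0 0 0 0 0 1';  python3 -m jog '0 -0.02 0 0 0 0 1;0 0 0 0 0 0 1'
```

```text
time: 6.45
tool_pos: [551.6, -122.1, 414.7]
tcp_rot: [179.9, 0.1, -71.7]
ft_force: [-9.2, 7.7, 7.5]
finger_gap: 15.4
grip_force: 34.7
time: 6.7
tool_pos: [552.6, -121.8, 414.6]
tcp_rot: [179.8, 0.2, -71.8]
ft_force: [-17.5, 4.7, 11.0]
finger_gap: 14.3
grip_force: 35.3
time: 6.95
tool_pos: [553.7, -121.6, 414.5]
tcp_rot: [179.6, 0.2, -71.8]
ft_force: [-27.2, 4.2, 14.1]
finger_gap: 15.2
grip_force: 36.2
```

The force rise (9→27 N for 4 mm) shows the stop is reached. I'll check once by picture after a short hold.

```bash
python3 -m jog '0 0 0 0 0 0 1;0 0 0 0 0 0 1;0 0 0 0 0 0 1;0 0 0 0 0 0 1;0 0 0 0 0 0 1'
python3 - <<'E'
from h import *
S=snapshot("scene");T=snapshot("top")
cv2.imwrite("pics/c4.png",cv2.convertScaleAbs(cv2.resize(S["img"][100:350,80:410],(792,600)),alpha=1.3)[:,:,::-1])
print(sense()["joint_pos"].round(1))
E
```

```text
time: 7.58
tool_pos: [553.6, -121.6, 414.5]
tcp_rot: [179.6, 0.2, -71.8]
ft_force: [-26.6, 2.8, 13.7]
finger_gap: 14.7
grip_force: 36.1
[-1.750e+01  2.300e+00  8.970e+01 -1.000e-01  8.840e+01  1.443e+02]
```

View pics/c4.png

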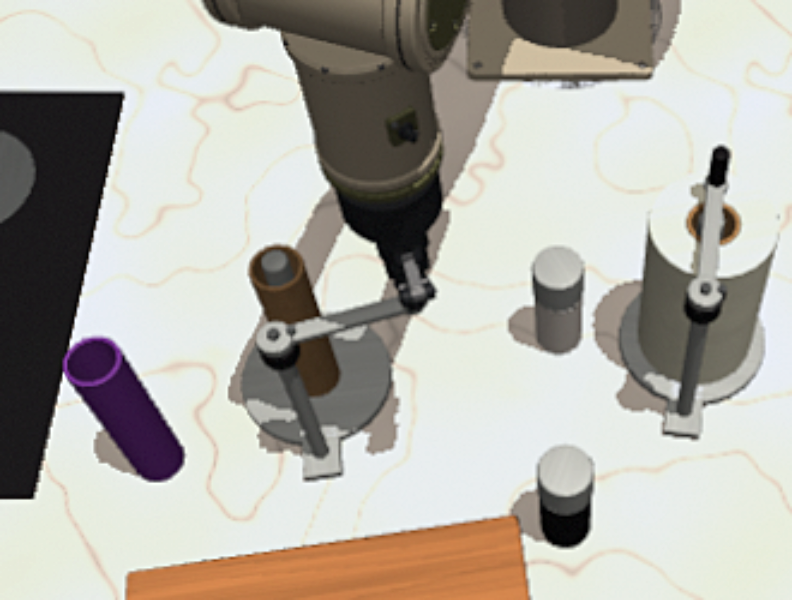

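The keeper arm is swung clear, from hinge (275,335) to the gripped peg (412,295). The core is standing free at (277,270), and the roll and mills are untouched.

```bash
python3 -c "
from bench import *
print(hand_in())"
```

```text
the job is handed in; nothing more can be done
None
```

Stand 2, the one with the bare core, has its keeper arm swung round to its stop and the gripper is still holding it there by the peg; the job was handed in at about 7.6 s, with the core, full roll and mills undisturbed in the last picture (the soap bottle was outside its frame, and the arm never went near it).

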